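Seat the burr carrier of the coffee grinder

TASK

The coffee grinder on the counter has been cleaned and its light grey burr carrier is lying loosely raised and turned out of place in the collar. With a fingertip against its ribs, turn the carrier, either way round, until the notch in its edge meets the orange pin, then press it down until it is fully home, and take the hand away. Only push it: do not pull or lift it, and leave everything else where it stands.

Things in the scene. Friction and masses are not known exactly. Their poses are not given: they have to be found in the camera images.
- grinder: Countertop coffee grinder, fixed to the counter, aluminium and black, about 185 mm deep (x), 145 mm wide (y), 150 mm high, hopper removed. Origin: centre of the collar's axis, on the counter; z up; -x is its front (grounds bin, orange pin). Round dark collar on top, outer radius 66 mm, its rim's top 150 mm above the origin; the carrier lies inside the rim.
- pin (a point): Top of the fixed orange pin, 7 mm in diameter with a round head, that stands on the collar's ledge at its front, 50.5 mm from the axis, 147.5 mm above the counter. An orange lug 7 mm wide on the rim stands just outside it.
- notch (a point): Middle of the notch in the carrier's edge, 50.5 mm from the axis, at the flange's underside. The notch is about 12 mm wide, open outward, and goes through the flange; an orange stripe on the carrier's upper face runs from the hub to it. It meets the pin when this point is straight above the pin. At the start it stands 40 to 180 degrees away from the pin, either way.
- hub (a point): Centre of the flat top of the carrier's hub, on the axis. The carrier is a light grey disc: flange radius 53.5 mm, 8 mm thick; hub radius 18 mm standing 14 mm above the flange's upper face; three straight radial ribs from the hub to 48 mm from the axis, 8 mm thick, their tops also 14 mm above the flange's upper face, at 60, 180 and 300 degrees from the notch. The flange's upper face is 156 mm above the counter while raised and 148 mm when home.
- burr_turn (a joint): Angle of the carrier about the vertical axis, rad, positive anticlockwise seen from above; 0 (or any whole turn, 6.283) when the notch is at the pin. It starts between 0.7 and 5.58, turns freely round, stays where it is left and needs about 0.08 N m to turn (2 to 3 N at a rib). About 0.05 rad either side of the pin still lets the notch go down.
- burr_press (a joint): How far the carrier is pressed down, m: 0 raised as at the start, 0.008 fully home, negative if pulled up. A tight seal holds it at any height; pressing it down takes about 6 N. Off the notch it lands on the pin after about 0.5 mm and stops there, giving a little (1 to 2 mm down at a light push, 4 mm at 35 N, springing back to about 1 mm).
- hopper_mid (a point): The hopper taken off the grinder: clear funnel with black lid, 123 mm across, 140 mm high, standing loose on the counter; point half-way up. Not to be moved.
- brush: Loose wooden cleaning brush, 150 mm long, lying on the counter. Not to be moved.
- blue_mug: Loose blue mug, 85 mm across with its handle 117 mm, 96 mm high; origin under its centre. Not to be moved.
- beaker: Loose brushed steel beaker, 64 mm across, 148 mm high; origin under its centre. Not to be moved.
- sugar_pourer: Loose glass sugar dispenser with chrome spout, 72 mm across, 98 mm high; origin under its centre. Not to be moved.
- sugar_bowl: Loose small glass bowl with sugar cubes, 77 mm across, 54 mm high; origin under its centre. Not to be moved.

How it is judged:
At the end, for the whole second after the job is handed in: The carrier is pressed down at least 6.5 of its 8 mm with the notch over the pin (centres within 5 mm seen from above), and is at rest (value of joint burr_press above 0.0065 m and horizontal distance between notch and pin below 0.005 m and velocity of joint burr_turn between -0.05 and 0.05 rad/s); the robot touches nothing.
It fails at once if the carrier was pulled up more than 4 mm (value of joint burr_press below -0.004 m).
It fails at once if another thing was moved more than 30 mm or lifted (distance of any of hopper_mid, brush, blue_mug, beaker, sugar_pourer, sugar_bowl from where it was at the start of the episode above 0.03 m).
It also fails if it takes over 64 s, if anything falls off the work surface, if the arm or the gripper's body presses on something with over 40 N, if the wrist force passes 120 N, or if a joint passes its speed limit or range.

ROBOT

A 6-joint arm with a two-finger parallel gripper is mounted at the origin on a cart in front of the work surface, level with it; the furniture and walls round the work are solid. World frame = base frame: x ahead of the robot, y to its left, z up, the work surface at z = 0. Lengths are in m, angles in rad, forces in N, time in s.
With the tool pointing down it reaches from about 0.275 to 0.725 m from the base axis. Payload 5.6 kg.
Tool frame: the origin (TCP) lies midway between the tips of the shut fingers; the grasp point (between the pads) lies 19 mm behind it; z points along the fingers, y is the direction in which the jaws open and shut (so a half turn about z gives the same grasp; the last joint's range is limited). The gripper opens to 85 mm and grips with 20 to 120 N. Pads are 22 mm wide; open, the fingers measure 114 mm over their backs; the gripper's body (76 mm by 85 mm) begins 54 mm behind the grasp point. The pads swing forward as they close: fully open they stand 13 mm farther back than shut.
Start: joints at [1.529, 0.255, 0.108, 0, -1.424, -0.285], TCP at [0.177, 0.521, 0.231] pointing down, gripper open.
Joint ranges: [-2.95, 2.95], [-1.21, 1.97], [-1.09, 1.5], [-2.87, 1.71], [-2.94, -0.07], [-3.05, 3.05]. Speed limits (rad/s): [2.57, 2.57, 3.14, 3.14, 3.14, 3.14].

INTERFACE

Orientations are given as a unit quaternion [w, x, y, z].
In Python, from rig import * gives the robot as it stands.
- The arm moves only by the tool step_arm, never from a script. Its argument "increments" is one flat list of numbers, 7 for each row, row after row: the opening, from -1 (shut) to 1 (fully open), so that 0 is half open, then the shift along the world's x, y, z in cm, then the turn, a rotation vector about the world's x, y, z in degrees. A call has 1 to 12 rows; each row is the pose to reach, as a shift and turn from the pose measured when the call began; what a row does not reach only later rows make up. A row lasts 1/12 s, in which the tool goes at most 41.7 mm and 7.16 degrees, less where a joint would pass 70% of its speed; a pose out of reach is approached as far as the arm can. A call with a gripper value outside its range is refused whole. The fingers move at their own pace and stop on an object; "newtons" is the grip in N (left out, the last holds). Time passes only in rows, so rows that repeat a pose let the fingers close. It gives the time, the measured TCP pose, the force and the opening at its end, in the units of the state.
- get_state(): the state, without advancing time (a new reading comes with each control period).
- snapshot(name): name is "scene" or "top"; returns (picture, depth): 400x640x3 uint8, blue, green, red; 400x640 float32, m along the optical axis (not along the pixel's ray), 0 where there is no reading.
- camera_params(name): a dict with "vertical_fov" (degrees; the focal length in pixels is half the picture's height over the tangent of half this angle, whatever the lens; pixels are square), "cx", "cy" (the principal point, pixels), "k1" (the pictures are not rectified: a ray, as slopes to the right and down, at radius r is drawn at 1 + k1 r^2 times it, then the intrinsics apply), "T" (4x4, takes a point from camera to world coordinates). Camera axes: x right, y down, z forward; pixel columns grow to the right and rows downward; lengths in m; the calibration is good to about 2 mm. A picture is of the moment at which its call begins. camera_params takes no time and is no camera call.
- hand_in(): hands the job in, once; it reports no verdict.
Trained networks look in the newest picture that a camera, given by its name, has taken for a name from the list of things; names that differ only in an ending like _2 or _b are one class to them, and where a whole thing is asked for, a point or a joint stands for the part that bears it (a point fixed in the world has none). Each returns a list of dicts, best first, with "score" (0 to 1); they miss things now and then, are a little off and sometimes report something else, mostly with a low value. They report only what shows in the picture. A call takes as long as a camera call.
- trace(query, camera): "region" (400x640 bool, what is visible of it) and "uv" ([column, row] in pixels, amid what is visible of it).
- mark_of(query, camera): "uv" ([column, row] in pixels: a listed point, or the origin of a listed thing).
The state is a dict: "clock": time; "joint_positions": joint angles; "joint_vel": joint speeds; "joint_torque": joint torques, N m; "tool_pos": TCP position; "orientation": TCP orientation; "force": force on the tool from outside, world axes, zero at the start; "moment": the same for the moment, N m; "finger_gap": opening from 0.0 (shut) to 1.0 (fully open).
Only numpy, scipy, OpenCV 4.12 (cv2) and the standard library are available. Lean on these libraries where they do the work, as an engineer would, in place of code of your own. Each camera call takes 0.05 s, during which the arm holds its last target.

## Working session

There is one attempt and no reset: what is moved stays moved. The work goes in short steps, Python scripts to look and compute and a tool call to move; the robot and the scene stay as the last step left them, time stands still between calls to the robot, and variables do not carry over. Pictures are saved under pics/ and viewed, and the job is handed in when it is done.

Besides the shell and the picture viewer there is one more tool, called after "Request:" as a command line: name --argument value ..., lists and objects as JSON in quotes. step_arm: Moves the arm, as the interface text tells. Its arguments: {"type":"object","properties":{"increments":{"type":"array"},"newtons":{"type":"number"}},"required":["increments"]}

```bash
ls; mkdir -p pics
cat > h.py <<'E'
from rig import *
import numpy as np, cv2
def px2w(cam,uv,depth=None,z=None):
    p=camera_params(cam); f=200/np.tan(np.radians(p["vertical_fov"]/2))
    d=np.array([(uv[0]-p["cx"])/f,(uv[1]-p["cy"])/f]); s=d.copy()
    for _ in range(20): s=d/(1+p["k1"]*(s@s))
    r=np.array([s[0],s[1],1.0]); T=np.array(p["T"])
    if z is not None:
        w=T[:3,:3]@r; t=(z-T[2,3])/w[2]; return T[:3,3]+t*w
    return T[:3,:3]@(r*depth)+T[:3,3]
def w2px(cam,X):
    p=camera_params(cam); f=200/np.tan(np.radians(p["vertical_fov"]/2)); T=np.array(p["T"])
    c=T[:3,:3].T@(np.array(X)-T[:3,3]); s=c[:2]/c[2]; s=s*(1+p["k1"]*(s@s))
    return s*f+[p["cx"],p["cy"]]
E
python3 - <<'E'
from h import *
for c in("scene","top"):
    im,d=snapshot(c); cv2.imwrite(f"pics/{c}0.png",im); np.save(f"{c}0.npy",d)
    print(c,camera_params(c))
    for q in("grinder","pin","notch","hub"):
        for r in mark_of(q,c)[:2]:
            u=r["uv"]; z={"pin":.1475,"notch":.148,"hub":.170,"grinder":0}[q]
            print(q,r["score"],np.round(u,1),np.round(px2w(c,u,z=z),4))
print(get_state())
E
```

```text
pics
scene {'vertical_fov': 47.82610591251316, 'cx': 323.50063463370253, 'cy': 193.37614361278187, 'k1': -0.11458514666921397, 'T': array([[ 0.86890445, -0.31913139,  0.37836519,  0.16639928],
       [-0.49469847, -0.53412416,  0.68555438, -0.66537802],
       [-0.01668794, -0.78285793, -0.62197666,  0.7669374 ],
       [ 0.        ,  0.        ,  0.        ,  1.        ]])}
grinder 0.96 [335.6 232. ] [0.5828 0.0315 0.    ]
pin 0.86 [313.5 190.3] [0.5295 0.0384 0.1475]
notch 0.85 [346.6 198.3] [ 0.5775 -0.0239  0.148 ]
notch 0.47 [398.9 223. ] [ 0.6268 -0.1462  0.148 ]
hub 0.66 [337.1 177.2] [0.5842 0.0274 0.17  ]
top {'vertical_fov': 55.707828479764, 'cx': 309.4627730694198, 'cy': 200.41270536932794, 'k1': -0.05508618573645258, 'T': array([[ 0.02234241, -0.98502262,  0.17097148,  0.38448775],
       [-0.99964883, -0.02444839, -0.0102219 ,  0.05044579],
       [ 0.01424878, -0.17068306, -0.98522295,  1.21189679],
       [ 0.        ,  0.        ,  0.        ,  1.        ]])}
grinder 0.56 [312.3 204.9] [0.5803 0.0283 0.    ]
pin 0.58 [305.8 211.7] [0.5364 0.0491 0.1475]
notch 0.79 [329.8 197.9] [ 0.5778 -0.0186  0.148 ]
hub 0.86 [314.7 196.3] [0.5773 0.0252 0.17  ]
hub 0.4 [410.4 220.3] [ 0.516  -0.2433  0.17  ]
{'clock': 0.5, 'joint_positions': array([ 1.52861230e+00,  2.55136516e-01,  1.08137137e-01, -5.32385022e-05,
       -1.42391537e+00, -2.84621856e-01]), 'joint_vel': array([ 0.00013824, -0.00050505,  0.00124718, -0.00018874, -0.00104167,
       -0.00226716]), 'joint_torque': array([ 1.07465559e-03, -3.86052811e+01,  2.37891769e+01,  5.36427945e+00,
       -1.05004532e-03, -3.87845830e-06]), 'tool_pos': array([0.17650367, 0.52086621, 0.23123082]), 'orientation': array([ 6.19618656e-05,  9.86678782e-01, -1.62680598e-01, -1.89790939e-05]), 'force': array([ 0.00877843,  0.05850306, -0.05562743]), 'moment': array([ 0.02716486, -0.03255089,  0.03726462]), 'finger_gap': 1.0067413500320286}
```

Run:
```python
import cv2,numpy as np
a=cv2.imread("pics/scene0.png");b=cv2.imread("pics/top0.png")
cv2.imwrite("pics/a.png",cv2.resize(a[130:280,240:440],None,fx=4,fy=4,interpolation=2))
cv2.imwrite("pics/b.png",cv2.resize(b[140:260,240:400],None,fx=5,fy=5,interpolation=2))
```

```text
(no output)
```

View pics/scene0.png

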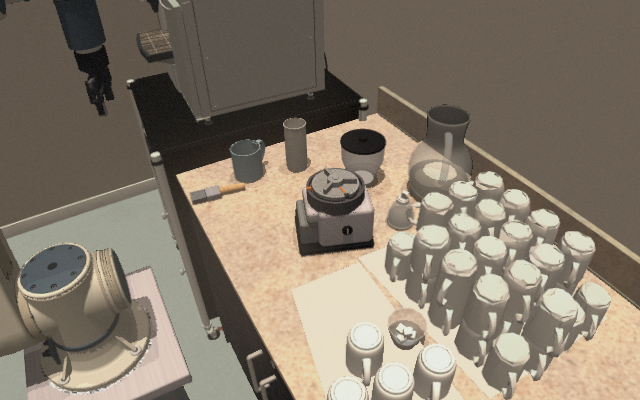

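View pics/top0.png

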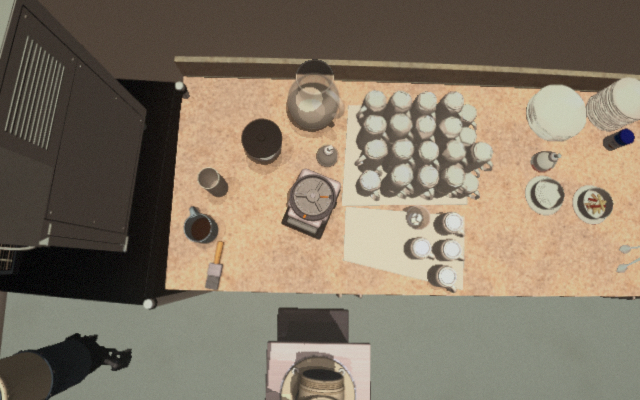

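```bash
sleep 1
```

```text
(no output)
```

View pics/a.png

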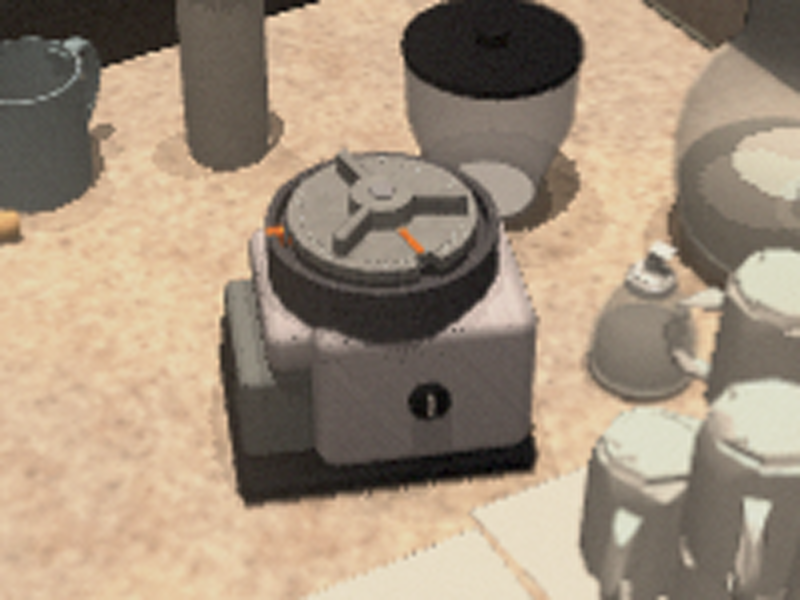

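View pics/b.png

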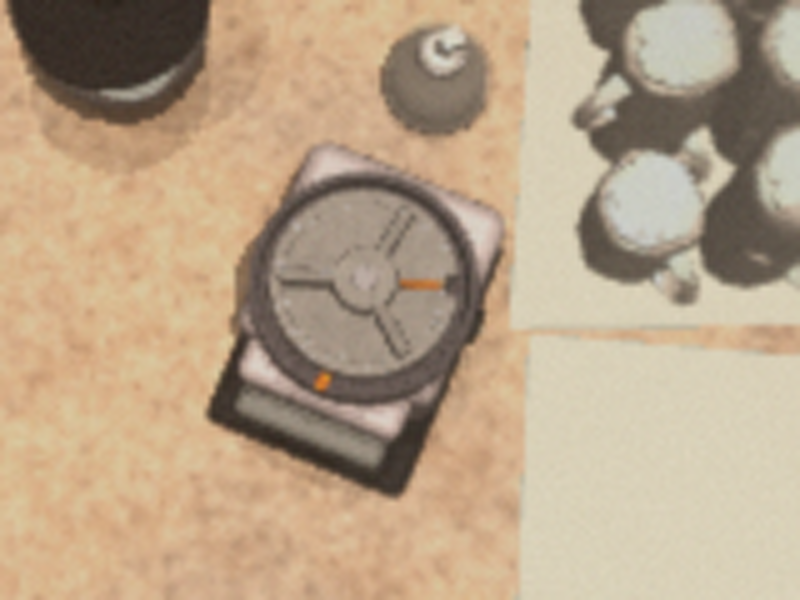

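The top view shows the stripe pointing right, with the notch near pixel (330,197), and the pin and lug at lower left near (304,215). Turning clockwise about 114° looks like the shorter way. Next I'll measure it precisely.

```bash
cat > meas.py <<'E'
from h import *
from scipy.optimize import least_squares
def orange(im):
    hsv=cv2.cvtColor(im,cv2.COLOR_BGR2HSV); return (hsv[...,0]>4)&(hsv[...,0]<18)&(hsv[...,1]>170)&(hsv[...,2]>120)
def measure(c,im,d,C=(0.581,0.027)):
    vs,us=np.mgrid[120:260,260:400]; P=[];
    for v,u in zip(vs.ravel(),us.ravel()):
        if d[v,u]>0:
            w=px2w(c,(u,v),depth=float(d[v,u]))
            if np.hypot(w[0]-C[0],w[1]-C[1])<.085: P.append([u,v,*w])
    return np.array(P)
E
python3 - <<'E'
from meas import *
for c in("scene","top"):
    im=cv2.imread(f"pics/{c}0.png"); d=np.load(f"{c}0.npy"); P=measure(c,im,d)
    z=P[:,4]; print(c,np.histogram(z,bins=np.arange(.13,.182,.002)))
    k=z>.14; 
    for lo,hi in((.152,.160),(.164,.176)):
        q=P[(z>lo)&(z<hi)]; print(lo,len(q),q[:,2:].mean(0).round(4),np.median(q[:,4]).round(4))
    # outer circle fit of points above .14
    q=P[k][:,2:4].astype(np.float32); print("encl",cv2.minEnclosingCircle(q))
    q=P[(z>.153)][:,2:4].astype(np.float32); print("encl carrier",cv2.minEnclosingCircle(q))
    m=orange(im); n,l,s,ce=cv2.connectedComponentsWithStats(m.astype(np.uint8))
    for i in range(1,n):
        if 280<ce[i][0]<380 and 150<ce[i][1]<240:
            u=ce[i]; print("orange",u.round(1),s[i][4],"z.15",px2w(c,u,z=.15).round(4),"z.156",px2w(c,u,z=.156).round(4))
E
```

```text
Traceback (most recent call last):
  File "meas.py", line 9, in measure
    w=px2w(c,(u,v),depth=float(d[v,u]))
  File "h.py", line 4, in px2w
    p=camera_params(cam); f=200/np.tan(np.radians(p["vertical_fov"]/2))
ValueError: time passes only in moves, steps and waits
```

```bash
sed -i 's/^import numpy as np, cv2/import numpy as np, cv2, functools\ncp=functools.lru_cache(None)(lambda c: camera_params(c))/; s/p=camera_params(cam)/p=cp(cam)/' h.py
cat > run1.py <<'E'
from meas import *
import sys
t=sys.argv[1]
for c in("scene","top"):
    im=cv2.imread(f"pics/{c}{t}.png"); d=np.load(f"{c}{t}.npy"); P=measure(c,im,d)
    z=P[:,4]; print(c,np.histogram(z,bins=np.arange(.14,.182,.002))[0])
    k=z>.14; 
    for lo,hi in((.152,.160),(.164,.176)):
        q=P[(z>lo)&(z<hi)]; print(lo,len(q),q[:,2:].mean(0).round(4),np.median(q[:,4]).round(4))
    q=P[k][:,2:4].astype(np.float32); print("encl",cv2.minEnclosingCircle(q))
    q=P[(z>.153)][:,2:4].astype(np.float32); print("encl carrier",cv2.minEnclosingCircle(q))
    m=orange(im); n,l,s,ce=cv2.connectedComponentsWithStats(m.astype(np.uint8))
    for i in range(1,n):
        if 280<ce[i][0]<380 and 150<ce[i][1]<240:
            u=ce[i]; print("orange",u.round(1),s[i][4],"z.15",px2w(c,u,z=.15).round(4),"z.156",px2w(c,u,z=.156).round(4))
E
python3 run1.py 0
```

```text
scene [ 65  38  60 159 192  68 196 442 119  30  32  27  29  98 113  14   0   0
   0   0]
0.152 787 [0.5752 0.0251 0.155 ] 0.1549
0.164 254 [0.5801 0.0274 0.1678] 0.168
encl ((0.581005334854126, 0.030194075778126717), 0.0686546191573143)
encl carrier ((0.5795995593070984, 0.0306986216455698), 0.05561618506908417)
orange [308.8 187.3] 6 z.15 [0.5243 0.0504 0.15  ] z.156 [0.5208 0.0434 0.156 ]
orange [342.5 190. ] 10 z.15 [0.5838 0.0035 0.15  ] z.156 [ 0.5798 -0.003   0.156 ]
top [ 95  40  23  33  89 115 127 242 308 206  37   8   9  31  63  84  31   5
   0   1]
0.152 883 [0.5791 0.0316 0.1564] 0.1565
0.164 223 [0.5792 0.0314 0.17  ] 0.1702
encl ((0.5803239941596985, 0.031318746507167816), 0.06637946516275406)
encl carrier ((0.5798315405845642, 0.03182529658079147), 0.06523387879133224)
orange [303.8 216.2] 6 z.15 [0.5232 0.0543 0.15  ] z.156 [0.5224 0.0543 0.156 ]
```

```bash
cat > ang.py <<'E'
from meas import *
import sys
t=sys.argv[1]; zr=float(sys.argv[2]); C=np.array([.580,.031])
for c in("scene","top"):
    im=cv2.imread(f"pics/{c}{t}.png"); d=np.load(f"{c}{t}.npy"); P=measure(c,im,d)
    q=P[(P[:,4]>zr)][:,2:4]-C; r=np.hypot(*q.T); a=np.arctan2(q[:,1],q[:,0]); k=(r>.024)&(r<.05)
    f=np.angle(np.sum(r[k]*np.exp(3j*a[k])))/3; print(c,k.sum(),"rib angles",(np.degrees(f)+np.array([0,120,240])).round(1), "notch cand", (np.degrees(f)+np.array([60,180,300])).round(1))
    for b in (0,1,2):
        kk=k&(np.cos(a-f-b*2.0944)>.7); s=q[kk].mean(0); print(b,kk.sum(),s.round(4),np.degrees(np.arctan2(s[1],s[0])).round(1))
E
python3 ang.py 0 .163
```

```text
scene 102 rib angles [-31.  89. 209.] notch cand [ 29. 149. 269.]
0 41 [ 0.0303 -0.0205] -34.0
1 27 [-0.0001  0.0363] 90.1
2 34 [-0.0316 -0.0195] -148.3
top 78 rib angles [-31.  89. 209.] notch cand [ 29. 149. 269.]
0 23 [ 0.0311 -0.0186] -30.8
1 27 [0.0002 0.0355] 89.8
2 27 [-0.0316 -0.0174] -151.1
```

Request:
step_arm --increments '[-1, 1, -3.5, 1, 0, 0, 4, -1, 2, -7, 2, 0, 0, 8, -1, 3.5, -10.5, 2, 0, 0, 12, -1, 5.5, -14, 2, 0, 0, 16, -1, 8, -17, 2, 0, 0, 20, -1, 11, -19.5, 2, 0, 0, 24, -1, 14, -22, 2, 0, 0, 28, -1, 17, -24.5, 2, 0, 0, 32, -1, 20, -27, 2, 0, 0, 36, -1, 23, -29.5, 2, 0, 0, 40, -1, 26, -32, 2, 0, 0, 44, -1, 29, -34.5, 2, 0, 0, 48]' --newtons 40

```text
clock: 1.5
tool_pos: [0.4678, 0.1743, 0.2515]
orientation: [-0.0, 0.967, 0.254, 0.0]
force: [0.6, 1.8, 0.7]
finger_gap: 0.001
```

Request:
step_arm --increments '[-1, 3, -2.6, 0, 0, 0, 0, -1, 6, -5.2, 0, 0, 0, 0, -1, 9, -7.8, 0, 0, 0, 0, -1, 12, -10.4, 0, 0, 0, 0, -1, 14.4, -12.6, 0, 0, 0, 0, -1, 14.4, -12.6, -2, 0, 0, 0, -1, 14.4, -12.6, -4, 0, 0, 0, -1, 14.4, -12.6, -5, 0, 0, 0, -1, 14.4, -12.6, -6, 0, 0, 0, -1, 14.4, -12.6, -6, 0, 0, 0]'

```text
clock: 2.33
tool_pos: [0.6107, 0.0484, 0.1896]
orientation: [-0.0, 0.967, 0.255, -0.001]
force: [0.6, -0.1, -0.7]
finger_gap: -0.003
```

```bash
cat > snap.py <<'E'
from h import *
import sys
t=sys.argv[1]; L=[]
for c in("scene","top"):
    im,d=snapshot(c); cv2.imwrite(f"pics/{c}{t}.png",im); np.save(f"{c}{t}.npy",d)
    y,x=(120,260) if c=="scene" else (140,250)
    L.append(cv2.resize(im[y:y+130,x:x+130],(400,400),interpolation=2))
cv2.imwrite(f"pics/v{t}.png",np.hstack(L))
s=get_state(); print(s["clock"],s["tool_pos"],s["force"],s["joint_positions"].round(2))
E
python3 snap.py 1
```

```text
2.4333 [0.61187954 0.04852923 0.19232981] [0.02147059 1.09732798 0.6382134 ] [ 0.33  0.39  0.21  0.   -1.38  1.75]
```

View pics/v1.png

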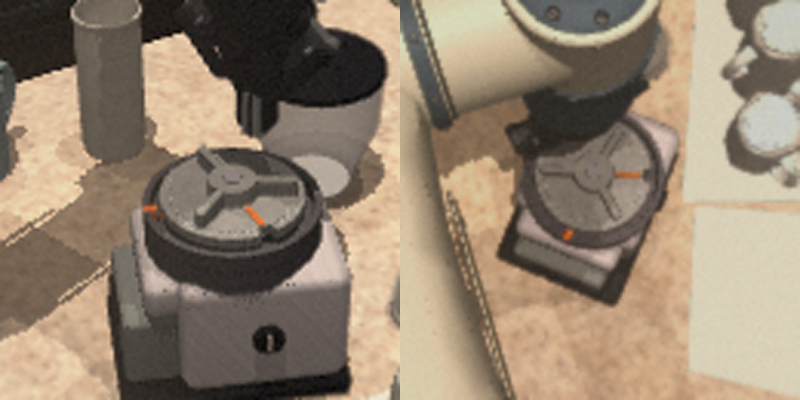

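Run:
```python
from h import *
print(w2px("scene",[.6119,.0485,.1923]),w2px("top",[.6119,.0485,.1923]),w2px("scene",[.58,.031,.17]),w2px("top",[.58,.031,.17]))
im=cv2.imread("pics/scene1.png"); cv2.imwrite("pics/c1.png",cv2.resize(im[110:220,300:410],(700,600),interpolation=2))
```

```text
[342.8229382 160.702347 ] [306.74203409 182.3043171 ] [334.64628092 176.94385644] [312.66199663 195.31673423]
```

View pics/c1.png

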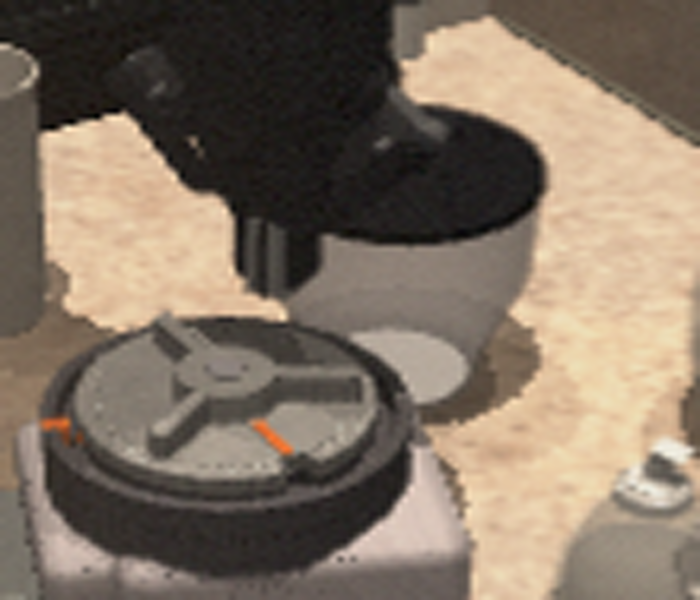

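```bash
python3 -c "
import math as m
for t0 in(29,-31,-91):
  print(t0,[(-k,round(3.6*(m.cos(m.radians(t0-k))-m.cos(m.radians(t0))),2),round(3.6*(m.sin(m.radians(t0-k))-m.sin(m.radians(t0))),2)) for k in range(5,61,5)])"
```

```text
29 [(-5, 0.14, -0.28), (-10, 0.26, -0.57), (-15, 0.34, -0.87), (-20, 0.41, -1.18), (-25, 0.44, -1.49), (-30, 0.45, -1.81), (-35, 0.43, -2.12), (-40, 0.39, -2.43), (-45, 0.31, -2.74), (-50, 0.21, -3.04), (-55, 0.09, -3.32), (-60, -0.06, -3.6)]
-31 [(-5, -0.17, -0.26), (-10, -0.37, -0.51), (-15, -0.59, -0.74), (-20, -0.82, -0.94), (-25, -1.07, -1.13), (-30, -1.34, -1.29), (-35, -1.62, -1.43), (-40, -1.91, -1.55), (-45, -2.21, -1.64), (-50, -2.52, -1.7), (-55, -2.83, -1.74), (-60, -3.15, -1.75)]
-91 [(-5, -0.31, 0.02), (-10, -0.62, 0.07), (-15, -0.93, 0.14), (-20, -1.23, 0.24), (-25, -1.52, 0.36), (-30, -1.79, 0.51), (-35, -2.05, 0.69), (-40, -2.3, 0.88), (-45, -2.53, 1.1), (-50, -2.73, 1.33), (-55, -2.92, 1.59), (-60, -3.09, 1.85)]
```

Request:
step_arm --increments '[-1, 0, 0, -1, 0, 0, 0, -1, 0, 0, -2, 0, 0, 0, -1, 0, 0, -2.6, 0, 0, 0, -1, 0, 0, -3.0, 0, 0, 0, -1, 0, 0, -3.1, 0, 0, 0, -1, 0, 0, -3.1, 0, 0, 0, -1, 0, 0, -3.1, 0, 0, 0]'

```text
clock: 3.02
tool_pos: [0.612, 0.0485, 0.1616]
orientation: [0.0, 0.967, 0.255, 0.001]
force: [-0.4, 0.5, -1.1]
finger_gap: -0.001
```

Request:
step_arm --increments '[-1, 0.14, -0.28, 0, 0, 0, -5, -1, 0.26, -0.57, 0, 0, 0, -10, -1, 0.34, -0.87, 0, 0, 0, -15, -1, 0.41, -1.18, 0, 0, 0, -20, -1, 0.44, -1.49, 0, 0, 0, -25, -1, 0.45, -1.81, 0, 0, 0, -30, -1, 0.43, -2.12, 0, 0, 0, -35, -1, 0.39, -2.43, 0, 0, 0, -40, -1, 0.31, -2.74, 0, 0, 0, -45, -1, 0.21, -3.04, 0, 0, 0, -50, -1, 0.09, -3.32, 0, 0, 0, -55, -1, -0.06, -3.6, 0, 0, 0, -60]'

```text
clock: 4.02
tool_pos: [0.6126, 0.0132, 0.1623]
orientation: [-0.0, 0.964, -0.265, 0.002]
force: [2.8, 2.7, -1.1]
finger_gap: -0.004
```

```bash
python3 snap.py 2
```

```text
4.1167 [0.61223478 0.01274615 0.16231488] [2.29148995 2.30884655 0.4312356 ] [ 0.28  0.4   0.14  0.   -1.31  0.76]
```

View pics/v2.png

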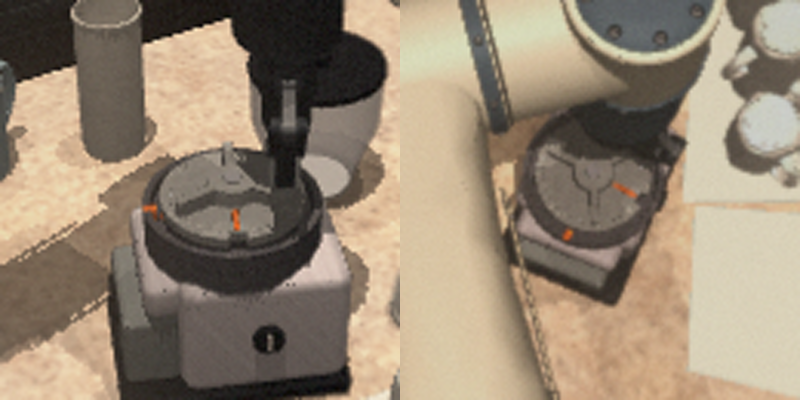

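```bash
cat > stripe.py <<'E'
from meas import *
import sys
t=sys.argv[1]; zf=float(sys.argv[2]); C=np.array([.580,.031])
for c in("scene","top"):
    im=cv2.imread(f"pics/{c}{t}.png").astype(int); b,g,r=im[...,0],im[...,1],im[...,2]
    W=[];X=[]
    for v in range(150,240):
        for u in range(280,380):
            wt=(r-b)[v,u]
            if wt>40 and r[v,u]>1.25*g[v,u] and g[v,u]<150:
                p=px2w(c,(u,v),z=zf)[:2]-C
                if .018<np.hypot(*p)<.052: X.append(p);W.append(wt)
    if X:
        X=np.array(X);W=np.array(W,float);m=(X*W[:,None]).sum(0)/W.sum(); print(c,len(X),m.round(4),"stripe angle",np.degrees(np.arctan2(m[1],m[0])).round(1))
E
python3 stripe.py 0 .156; python3 stripe.py 2 .156
```

```text
scene 19 [ 0.     -0.0336] stripe angle -89.9
top 17 [ 0.0001 -0.0319] stripe angle -89.9
scene 18 [-0.0138 -0.03  ] stripe angle -114.7
top 22 [-0.014  -0.0289] stripe angle -115.8
```

Request:
step_arm --increments '[-1, -0.17, -0.26, 0, 0, 0, -5, -1, -0.37, -0.51, 0, 0, 0, -10, -1, -0.59, -0.74, 0, 0, 0, -15, -1, -0.82, -0.94, 0, 0, 0, -20, -1, -1.07, -1.13, 0, 0, 0, -25, -1, -1.34, -1.29, 0, 0, 0, -30, -1, -1.62, -1.43, 0, 0, 0, -35, -1, -1.91, -1.55, 0, 0, 0, -40, -1, -2.21, -1.64, 0, 0, 0, -45, -1, -2.52, -1.7, 0, 0, 0, -50, -1, -2.83, -1.74, 0, 0, 0, -55, -1, -3.15, -1.75, 0, 0, 0, -60]'

```text
clock: 5.12
tool_pos: [0.5819, -0.0061, 0.1637]
orientation: [-0.0, -0.703, 0.711, -0.003]
force: [3.4, -5.3, 0.9]
finger_gap: -0.001
```

```bash
python3 snap.py 3; python3 stripe.py 3 .156
```

```text
5.2167 [ 0.58134965 -0.00596328  0.16355734] [ 1.38293654 -4.92212466  1.98057383] [ 0.26  0.34  0.05  0.01 -1.28 -0.27]
scene 20 [-0.0313 -0.0084] stripe angle -164.9
top 20 [-0.0306 -0.0064] stripe angle -168.2
```

View pics/v3.png

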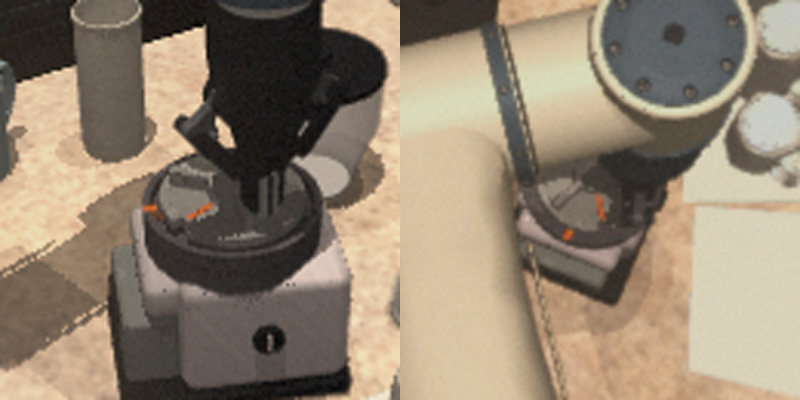

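Request:
step_arm --increments '[-1, -0.32, 0.1, -0.1, 0, 0, -6, -1, -0.63, 0.14, -0.15, 0, 0, -12, -1, -0.94, 0.19, -0.15, 0, 0, -18, -1, -1.24, 0.28, -0.15, 0, 0, -24, -1, -1.54, 0.39, -0.15, 0, 0, -29, -1, -1.76, 0.49, -0.15, 0, 0, -34, -1, -1.76, 0.49, -0.15, 0, 0, -34]'

```text
clock: 5.8
tool_pos: [0.5639, -0.002, 0.1634]
orientation: [-0.001, -0.467, 0.884, -0.004]
force: [-0.9, -5.0, 5.8]
finger_gap: -0.003
```

```bash
python3 snap.py 4; python3 stripe.py 4 .156
```

```text
5.9 [ 0.56398832 -0.00201362  0.16328298] [-1.33662097 -4.95022982  5.47677281] [ 0.28  0.31  0.01  0.01 -1.27 -0.88]
scene 13 [-0.0312  0.0074] stripe angle 166.6
top 9 [-0.0315  0.009 ] stripe angle 164.1
```

View pics/v4.png

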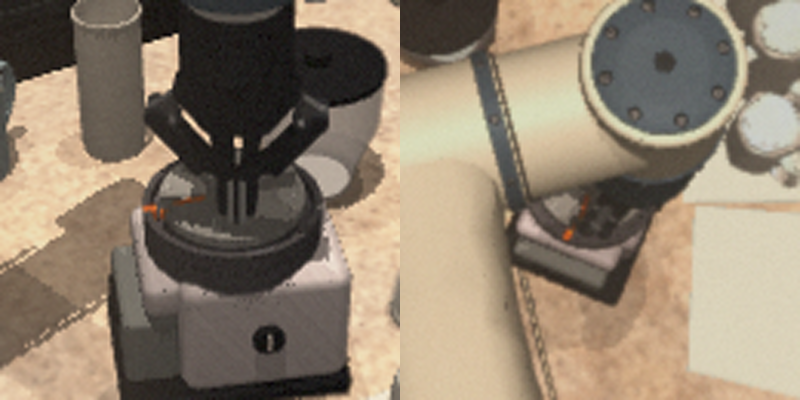

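Request:
step_arm --increments '[-1, 0.4, -0.3, 0.1, 0, 0, 0, -1, 0.6, -0.4, 0.5, 0, 0, 0, -1, 0.6, -0.4, 2, 0, 0, 0, -1, 0.6, -0.4, 5, 0, 0, 0, -1, 3, -4, 8, 0, 0, 0, -1, 3, -8, 10, 0, 0, 0, -1, 3, -12, 10, 0, 0, 0, -1, 3, -14, 10, 0, 0, 0, -1, 3, -14, 10, 0, 0, 0]'

```text
clock: 6.65
tool_pos: [0.5941, -0.1465, 0.2633]
orientation: [-0.002, -0.468, 0.884, -0.004]
force: [-0.4, 0.9, -0.8]
finger_gap: -0.001
```

```bash
python3 snap.py 5; python3 stripe.py 5 .156;python3 ang.py 5 .163; python3 run1.py 5
python3 - <<'E'
import cv2,numpy as np
a=cv2.imread("pics/scene5.png");b=cv2.imread("pics/top5.png")
cv2.imwrite("pics/w5.png",np.hstack([cv2.resize(a[150:220,300:370],(400,400),interpolation=2),cv2.resize(b[160:230,280:350],(400,400),interpolation=2)]))
E
```

```text
6.75 [ 0.59404243 -0.14278244  0.26256176] [ 0.05846122  0.88815859 -0.360391  ] [ 0.02  0.37  0.35  0.01 -1.55 -0.62]
scene 18 [-0.0313  0.0067] stripe angle 167.9
scene 104 rib angles [-13.3 106.7 226.7] notch cand [ 46.7 166.7 286.7]
0 40 [ 0.0342 -0.0102] -16.6
1 30 [-0.011   0.0328] 108.6
2 34 [-0.025  -0.0285] -131.2
top 1954 rib angles [ 20.4 140.4 260.4] notch cand [ 80.4 200.4 320.4]
0 103 [0.0185 0.0259] 54.4
1 745 [-0.0258  0.0236] 137.5
2 657 [-0.0063 -0.0342] -100.5
scene [ 60  51  61 147 197  72 224 434 104  25  29  23  50  90 104  11   0   0
   0   0]
0.152 787 [0.5764 0.0236 0.1548] 0.1547
0.164 255 [0.5802 0.0281 0.1676] 0.1679
encl ((0.5812832713127136, 0.02990512177348137), 0.06821594387292862)
encl carrier ((0.5813810229301453, 0.029622012749314308), 0.055880866944789886)
orange [319.5 185. ] 2 z.15 [0.549  0.0456 0.15  ] z.156 [0.5452 0.0387 0.156 ]
orange [324.5 184. ] 2 z.15 [0.5605 0.043  0.15  ] z.156 [0.5566 0.0362 0.156 ]
orange [307. 187.] 1 z.15 [0.5213 0.0536 0.15  ] z.156 [0.5179 0.0466 0.156 ]
orange [309.5 187. ] 2 z.15 [0.5261 0.0507 0.15  ] z.156 [0.5226 0.0437 0.156 ]
top [34 18  9 14 35 45 31 61 66 41  9  2  1  4  4  5  4  0  0  0]
0.152 199 [0.5797 0.0687 0.1561] 0.1563
0.164 18 [0.5701 0.0657 0.1697] 0.17
encl ((0.573188841342926, 0.019507961347699165), 0.08044067025184631)
encl carrier ((0.5722919702529907, 0.01862476021051407), 0.08000722527503967)
```

View pics/w5.png

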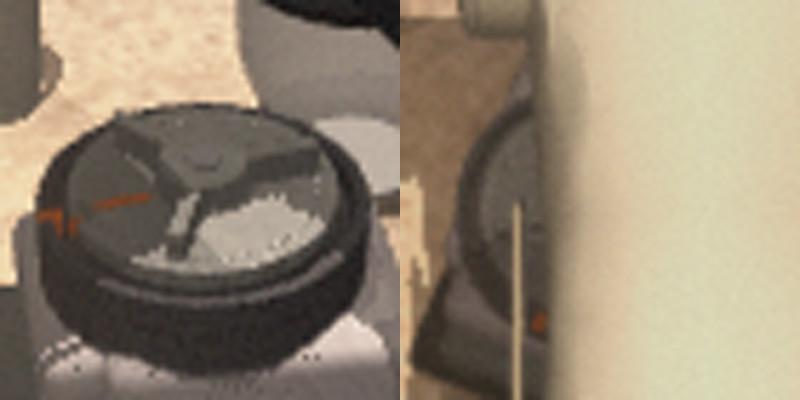

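Request:
step_arm --increments '[-1, 0, 4, 0, 0, 0, 0, -1, -1, 8, -2, 0, 0, 0, -1, -2.3, 12, -4, 0, 0, 0, -1, -2.3, 13.7, -6, 0, 0, 0, -1, -2.3, 13.7, -7.5, 0, 0, 0, -1, -2.3, 13.7, -7.5, 0, 0, 0, -1, -2.3, 13.7, -7.5, 0, 0, 0]'

```text
clock: 7.33
tool_pos: [0.5707, -0.0048, 0.1873]
orientation: [-0.003, -0.47, 0.882, -0.003]
force: [-0.4, -0.8, 1.2]
finger_gap: 0.004
```

Request:
step_arm --increments '[-1, 0, 0, -1.2, 0, 0, 0, -1, 0, 0, -2.2, 0, 0, 0, -1, 0, 0, -2.2, 0, 0, 0, -1, -0.3, 0.1, -2.2, 0, 0, -2, -1, -0.6, 0.25, -2.2, 0, 0, -4, -1, -0.9, 0.4, -2.2, 0, 0, -6, -1, -1.1, 0.52, -2.2, 0, 0, -8, -1, -1.1, 0.52, -2.2, 0, 0, -8, -1, -1.1, 0.52, -2.2, 0, 0, -8]'

```text
clock: 8.08
tool_pos: [0.5604, -0.0001, 0.1661]
orientation: [-0.002, -0.408, 0.913, -0.003]
force: [1.3, -0.3, -0.3]
finger_gap: 0.001
```

```bash
python3 snap.py 6; python3 stripe.py 6 .156
```

```text
8.1833 [ 5.60426457e-01 -9.46952333e-05  1.66032211e-01] [ 1.63639051 -1.64297007  0.76934255] [ 0.28  0.3   0.01  0.01 -1.28 -1.02]
scene 13 [-0.03    0.0098] stripe angle 161.9
top 9 [-0.0308  0.0115] stripe angle 159.6
```

Request:
step_arm --increments '[-1, -0.08, 0.05, 0, 0, 0, -1, -1, -0.14, 0.1, 0, 0, 0, -2, -1, -0.14, 0.1, 0, 0, 0, -2, -1, 0.3, -0.2, 0.1, 0, 0, -2, -1, 0.5, -0.4, 1, 0, 0, 0, -1, 0.5, -0.4, 4, 0, 0, 0, -1, 0, 3, 8, 0, 0, 0, -1, 0, 7, 10, 0, 0, 0, -1, 0, 11, 10, 0, 0, 0, -1, 0, 15, 10, 0, 0, 0, -1, 0, 15, 10, 0, 0, 0]'

```text
clock: 9.1
tool_pos: [0.5598, 0.1552, 0.2658]
orientation: [-0.002, -0.41, 0.912, -0.002]
force: [-0.4, -0.2, -1.2]
finger_gap: -0.001
```

```bash
python3 snap.py 7; python3 stripe.py 7 .156;python3 ang.py 7 .163
python3 - <<'E'
from h import *
for q in("pin","notch","hub"):
    for c in("scene","top"):
        for r in mark_of(q,c)[:1]: print(q,c,r["score"],np.round(r["uv"],1),px2w(c,r["uv"],z={"pin":.1475,"notch":.148,"hub":.17}[q]).round(4))
a=cv2.imread("pics/scene7.png");b=cv2.imread("pics/top7.png")
cv2.imwrite("pics/w7.png",np.hstack([cv2.resize(a[150:220,300:370],(400,400),interpolation=2),cv2.resize(b[160:230,280:350],(400,400),interpolation=2)]))
E
```

```text
9.2 [0.5598218  0.15239088 0.26524518] [-0.54595047 -0.33475205 -0.6014125 ] [ 0.54  0.31  0.27  0.   -1.54 -1.26]
scene 18 [-0.0301  0.0114] stripe angle 159.2
top 25 [-0.0329  0.0136] stripe angle 157.6
scene 103 rib angles [-21.2  98.8 218.8] notch cand [ 38.8 158.8 278.8]
0 40 [ 0.0331 -0.0149] -24.2
1 31 [-0.0063  0.0348] 100.2
2 32 [-0.0286 -0.025 ] -138.9
top 77 rib angles [-21.6  98.4 218.4] notch cand [ 38.4 158.4 278.4]
0 23 [ 0.0337 -0.0125] -20.4
1 26 [-0.0053  0.0349] 98.7
2 28 [-0.028 -0.021] -143.1
pin scene 0.77 [312.4 188.9] [0.5299 0.0441 0.1475]
pin top 0.78 [304.7 212. ] [0.5355 0.0522 0.1475]
notch scene 0.72 [312.8 187.9] [0.5321 0.0463 0.148 ]
notch top 0.71 [309.4 216.1] [0.524  0.0386 0.148 ]
hub scene 0.93 [335.  178.8] [0.5771 0.0246 0.17  ]
hub top 0.97 [314.6 196. ] [0.5782 0.0255 0.17  ]
```

View pics/w7.png

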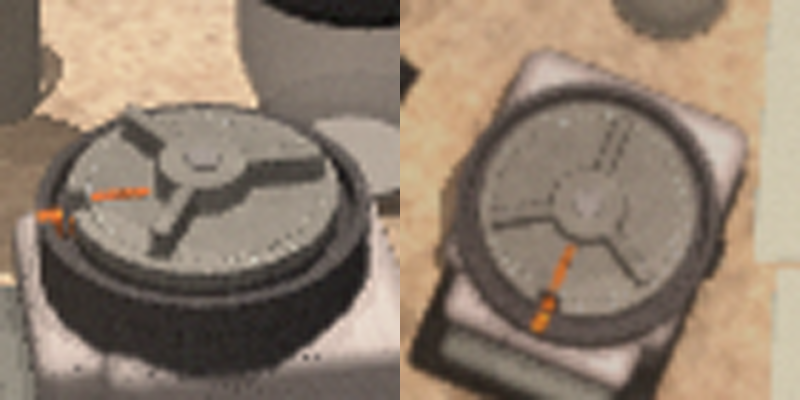

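Request:
step_arm --increments '[-1, 0.7, -4, 0, 0, 0, 0, -1, 1.4, -8, 0, 0, 0, 0, -1, 2, -12.2, -1, 0, 0, 0, -1, 2, -12.2, -3.5, 0, 0, 0, -1, 2, -12.2, -6.5, 0, 0, 0, -1, 2, -12.2, -8, 0, 0, 0, -1, 2, -12.2, -8, 0, 0, 0, -1, 2, -12.2, -8, 0, 0, 0]'

```text
clock: 10.17
tool_pos: [0.5802, 0.0259, 0.1861]
orientation: [-0.003, -0.407, 0.913, -0.003]
force: [0.1, 0.1, 1.1]
finger_gap: -0.003
```

Request:
step_arm --increments '[-1, 0, 0.5, -0.3, 0, 0, 0, -1, 0, 0.5, -0.8, 0, 0, 0, -1, 0, 0.5, -1.2, 0, 0, 0, -1, 0, 0.5, -1.5, 0, 0, 0, -1, 0, 0.5, -1.7, 0, 0, 0, -1, 0, 0.5, -1.9, 0, 0, 0, -1, 0, 0.5, -2.0, 0, 0, 0, -1, 0, 0.5, -2.0, 0, 0, 0]'

```text
clock: 10.83
tool_pos: [0.5803, 0.0311, 0.167]
orientation: [-0.002, -0.407, 0.913, -0.003]
force: [-2.2, 0.9, 3.6]
finger_gap: -0.002
```

Request:
step_arm --increments '[-1, 0, 0, -0.2, 0, 0, 0, -1, 0, 0, -0.4, 0, 0, 0, -1, 0, 0, -0.6, 0, 0, 0, -1, 0, 0, -0.7, 0, 0, 0, -1, 0, 0, -0.7, 0, 0, 0]'

```text
clock: 11.25
tool_pos: [0.5804, 0.0311, 0.162]
orientation: [-0.002, -0.407, 0.913, -0.004]
force: [-4.0, 1.1, 9.8]
finger_gap: 0.002
```

Request:
step_arm --increments '[-1, 0, 0, -0.2, 0, 0, 0, -1, 0, 0, -0.4, 0, 0, 0, -1, 0, 0, -0.5, 0, 0, 0, -1, 0, 0, -0.5, 0, 0, 0]'

```text
clock: 11.58
tool_pos: [0.5806, 0.031, 0.1617]
orientation: [0.0, -0.408, 0.913, -0.005]
force: [-11.6, 2.1, 23.6]
finger_gap: 0.0
```

Request:
step_arm --increments '[-1, 0, 0, 0.5, 0, 0, 0, -1, 0, 0, 2, 0, 0, 0, -1, 0, 0, 5, 0, 0, 0, -1, 0, 0, 8, 0, 0, 0, -1, -1, 4, 10, 0, 0, 0, -1, -2, 8, 10, 0, 0, 0, -1, -2, 12, 10, 0, 0, 0, -1, -2, 14, 10, 0, 0, 0, -1, -2, 14, 10, 0, 0, 0, -1, -2, 14, 10, 0, 0, 0]'

```text
clock: 12.42
tool_pos: [0.5605, 0.1722, 0.2613]
orientation: [-0.0, -0.409, 0.913, -0.005]
force: [0.9, -0.2, 0.1]
finger_gap: -0.0
```

```bash
python3 snap.py 8; python3 stripe.py 8 .148;python3 ang.py 8 .156; python3 run1.py 8 | grep -v orange
python3 - <<'E'
from h import *
a=cv2.imread("pics/scene8.png");b=cv2.imread("pics/top8.png")
cv2.imwrite("pics/w8.png",np.hstack([cv2.resize(a[150:220,300:370],(400,400),interpolation=2),cv2.resize(b[160:230,280:350],(400,400),interpolation=2)]))
E
```

```text
12.5167 [0.56070247 0.1705541  0.26165373] [-0.10735474 -0.30368071 -0.2745748 ] [ 0.57  0.32  0.27  0.01 -1.52 -1.3 ]
scene 25 [-0.0336  0.0123] stripe angle 159.9
top 25 [-0.0323  0.0135] stripe angle 157.3
scene 93 rib angles [-21.3  98.7 218.7] notch cand [ 38.7 158.7 278.7]
0 36 [ 0.0329 -0.0148] -24.2
1 26 [-0.0061  0.0357] 99.7
2 31 [-0.0287 -0.025 ] -139.0
top 75 rib angles [-21.6  98.4 218.4] notch cand [ 38.4 158.4 278.4]
0 22 [ 0.0328 -0.0126] -21.0
1 28 [-0.0055  0.0354] 98.9
2 25 [-0.0283 -0.0218] -142.5
scene [ 83 106 318 585 294  40  33  28  45  90 105  16   0   0   0   0   0   0
   0   0]
0.152 196 [0.5805 0.0268 0.157 ] 0.1578
0.164 0 [nan nan nan] nan
encl ((0.5800291895866394, 0.030402664095163345), 0.06826996058225632)
encl carrier ((0.5798088312149048, 0.03025515377521515), 0.04855600744485855)
top [ 97  81  91 263 441 259  91  12  12  24  71  75  34   6   1   0   0   0
   0   0]
0.152 139 [0.5805 0.0325 0.1544] 0.1532
0.164 41 [0.5792 0.0292 0.1652] 0.165
encl ((0.580685019493103, 0.03170164301991463), 0.06663281470537186)
encl carrier ((0.5798353552818298, 0.03132600709795952), 0.0654679536819458)run1.py:9: RuntimeWarning: Mean of empty slice.
  q=P[(z>lo)&(z<hi)]; print(lo,len(q),q[:,2:].mean(0).round(4),np.median(q[:,4]).round(4))
  ret = um.true_divide(
  return _methods._mean(a, axis=axis, dtype=dtype,
  ret = ret.dtype.type(ret / rcount)
```

View pics/w8.png

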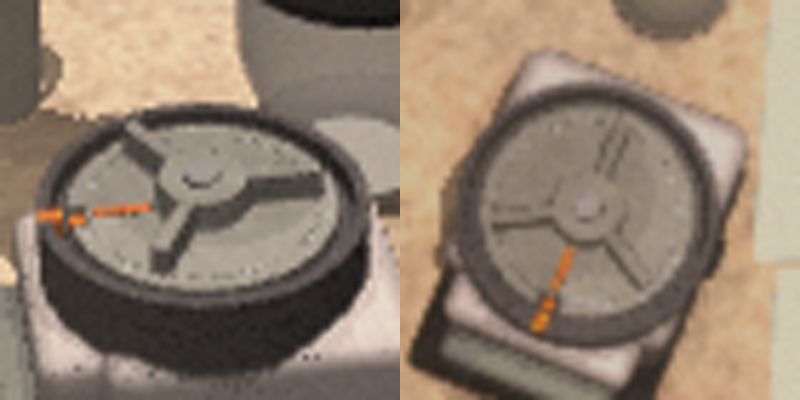

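View pics/top8.png

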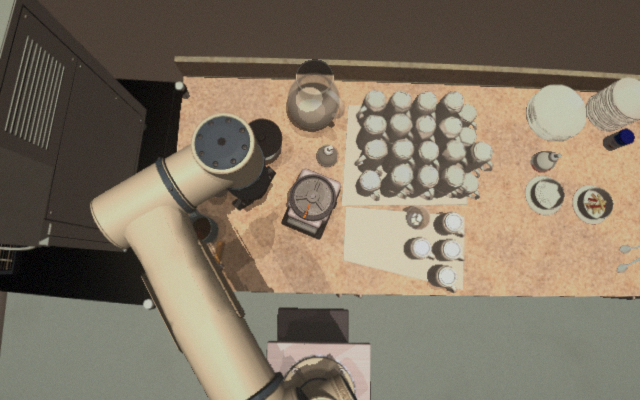

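The carrier now lies about 8 mm lower inside the rim, and the pin shows in the notch (scene crop at about (70,215)). The hand is clear of everything, so I'm handing in.

```bash
python3 -c "
from rig import *
print(hand_in())"
```

```text
the job is handed in; nothing more can be done
None
```

The carrier is turned to the pin and pressed home, and the job is handed in; no verdict was reported. I pushed one rib clockwise with the shut fingers, about 110° over several pushes. I then pressed the hub straight down and withdrew the hand, finishing at 12.5 s of the 64 s allowed.

- **Height:** the hub stopped at about 0.1617 m under a 24 N push (0.162 m is home). Afterwards both cameras' depth images showed the flange and ribs 5 to 8 mm lower than before; the top camera reads shallower in places, but the histograms moved as a whole.
- **Alignment:** the ribs put the notch at 158.4–158.7°, and the stripe gives 157.3° (top camera) and 159.9° (scene camera). I estimated the pin at 158–160°. The images show the pin standing in the notch.
- **Hand and other things:** at the end the hand was clear, with the wrist force near zero. I saw no contact with or movement of the other things, but did not measure them again.
- **Disagreements:** the network's hub and pin points were up to about 9 mm off the depth measurements, so I used depth and the stripe instead. During the turning there was an unexplained 5–6 N upward and outward force on the finger. The scene camera's flange height read the same just after that, so the carrier had not moved up or down.

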